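# Scan the tasting card and hold the tasting drawer open at its marker

### The arm

A 7-joint arm with a two-finger parallel gripper is mounted at the origin on the work surface. World frame = base frame: x ahead of the robot, y to its left, z up, the work surface at z = 0. Lengths are in m, angles in degrees, forces in N, time in s.
With the tool pointing down it reaches from about 0.425 to 0.875 m from the base axis. Payload 4.7 kg.
Tool frame: the origin (TCP) lies between the finger pads, 19 mm behind the fingertips; this is the grasp point; z points along the fingers, y is the line along which they close (so a half turn about z gives the same grasp; the last joint's range is limited). The gripper opens to 87 mm and grips with 3 to 60 N. Pads are 19 mm wide; open, the fingers measure 117 mm over their backs; the gripper's body (75 mm by 190 mm) begins 51 mm behind the grasp point.
Start: joints at [-72.302, 18.392, -4.016, 83.108, 1.295, 78.541, -3.26], TCP at [0.189, 0.622, 0.241] pointing down, gripper open.
Joint ranges: [-163.93, 163.93], [-17.29, 119.83], [-79.2, 71.16], [3.27, 140.29], [-89.18, 269.18], [5.43, 117.66], [-154.24, 154.24]. Speed limits (degrees/s): [147.25, 147.25, 180, 180, 180, 180, 180].

### API

Orientations are given as [roll, pitch, yaw] about the fixed x, y, z axes, in that order (R = Rz(yaw) Ry(pitch) Rx(roll)).
In Python, from cell import get_obs, cams, ticket, finder gives the robot as it stands.
- The arm moves only by the shell command python3 -m creep 'ROWS' [FORCE]. ROWS is text: rows parted by semicolons, each of 5 numbers parted by spaces: the shift along the world's x, y, z in m, then the turn about the world's z in degrees, then the finger opening in m, from 0 to 0.087. A call has 1 to 8 rows; each row shifts and turns the commanded pose from where the row before left it; what a row does not reach is not made up. A row lasts 1/8 s, in which the tool goes at most 62.5 mm and 10.7 degrees, less where a joint would pass 70% of its speed; a pose out of reach is approached as far as the arm can. A call with a gripper value outside its range is refused whole. The fingers move at their own pace and stop on an object; FORCE is the grip in N (left out, the last holds). Time passes only in rows, so rows that do not move let the fingers close. It gives the time, the measured TCP pose, the force, the opening and the grip force at its end, in the units of the state.
- get_obs(): the state, without advancing time (a new reading comes with each control period).
- cams.read_camera(name): name is "scene" or "top" or "wrist"; returns the picture (400x640x3 uint8, red, green, blue); there is no depth.
- cams.calibration(name): a dict with "fx", "fy", "cx", "cy" (pixels), "k1" (the pictures are not rectified: a ray, as slopes to the right and down, at radius r is drawn at 1 + k1 r^2 times it, then the intrinsics apply), "extrinsics" (4x4, takes a point from world to camera coordinates). Camera axes: x right, y down, z forward; pixel columns grow to the right and rows downward; lengths in m; the calibration is good to about 2 mm. A picture is of the moment at which its call begins: read the wrist's pose just before it. calibration takes no time and is no camera call; for the wrist camera it gives the pose at the moment of the call.
- ticket.sign_off(): hands the job in; it is judged then, once.
Trained networks look in the newest picture that a camera, given by its name, has taken for a name from the list of things; names that differ only in an ending like _2 or _b are one class to them, and where a whole thing is asked for, a point or a joint stands for the part that bears it (a point fixed in the world has none). Each returns a list of dicts, best first, with "p" (0 to 1); they miss things now and then, are a little off and sometimes report something else, mostly with a low value. They report only what shows in the picture. A call takes as long as a camera call.
- finder.masks_of(name, camera): "mask" (400x640 bool, what is visible of it) and "xy" ([column, row] in pixels, amid what is visible of it).
- finder.tip_of(name, camera): "xy" ([column, row] in pixels: a listed point, or the origin of a listed thing).
The state is a dict: "time_s": time; "qpos": joint angles; "joint_velocities": joint speeds; "effort": joint torques, N m; "tool_pos": TCP position; "tool_rot": TCP orientation; "force": force on the tool from outside, world axes, zero at the start; "wrist_torque": the same for the moment, N m; "grip_width": finger opening in m; "grasp_force": force on a finger pad.
Only numpy, scipy, OpenCV 4.12 (cv2) and the standard library are available. Lean on these libraries where they do the work, as an engineer would, in place of code of your own. Each camera call takes 0.05 s, during which the arm holds its last target. There are 200 camera calls.

### The job

Ring up a tasting: squeeze the orange trigger of the scanner right in against its grip for a moment, then let it spring back out. Then take the tasting drawer by its steel bar, pull it out against its spring until the yellow tongue on its side is level with the red marker on the rail, and keep it there for the customer: finish while still gripping the bar and holding the drawer at the marker, as it springs shut when let go. Do not touch the pralines with the gripper, and leave the boxes, jar, price card and dish where they stand.

Things in the scene. Friction and masses are not known exactly. Their poses are not given: they have to be found in the camera images.
- scanner: pistol-shaped code scanner fixed on its side in a stand. Origin on the counter; in its frame (mm): grey head 55 x 120 x 50 centred at x 75, y -30, z 40 to 90, nose to +y, facing a white code card 100 high at y 100. The grip runs from the head to x -72 (towards the robot), from y -82 (its back) to y -50 (its front), z 50 to 80, free below
- squeeze (a point): point to put the TCP for a squeeze from above with the fingers closing along the scanner's y: 6 mm ahead of the scanner's origin in x, at y -59, z 65, axes as the scanner's. It is midway between the grip's back (y -82) and the front of the trigger when pushed fully in. With the trigger out, grip and trigger together are 56 mm wide here
- trigger (a joint): orange trigger lever, 62 x 10 x 20, z 55 to 75, hinged at the head (scanner x 46, y -36; vertical axis), running along the front (+y side) of the grip towards the robot, with a gap to it. 0 = out at rest, grows as it is pressed towards the grip (-y); 0.24 rad = fully in. Spring: about 2 to 6 N at the tip, returns by itself
- trigger_tip (a point): front face of the trigger's free end, 55 mm from the hinge, at mid-height; moves about 13 mm towards the grip when squeezed
- case: tasting case fixed on the counter, dark wood sides and glass top, 240 deep x 220 wide x 106 high. Origin on the counter, 120 mm in front of (-x) its front face: it fills x 120 to 360, y -110 to 110. The drawer slides out along -x. On its left a black rail with white ticks, y 110 to 145, 30 high, runs from x 240 forward to x -20
- drawer: the tasting drawer, starts shut, slides out to -x of the case, stop after 140 mm. Its spring pulls it shut with 3 N when shut, rising to 10 N at the stop. Origin 15 mm above the counter, at the middle of the case's front face when shut, axes as the case's. Dark wood front panel, 190 wide, 10 thick, z 15 to 85. Pralines fill the tray from 10 mm behind the panel, tops 45 above the counter
- pull_bar (a point): steel bar handle of the drawer, 16 x 120 x 16 along y. Point at the bar's centre, 70 mm above the counter, axes as the case's; 58 mm in front of the drawer's front panel, carried by two thin rods at y -54 and 54, open above, below and between. Grip its middle from above, fingers closing along x
- drawer_tongue (a point): the yellow tongue, 5 x 32 x 8, sticking out of the drawer front's left side over the rail; point at its middle in x, near its outer end, 46 mm above the counter. Axes as the case's; it travels with the drawer (case x 115 when shut)
- marker: red marker clip, 16 x 24 x 22, fixed on top of the rail's outer part, between 60 and 110 mm in front of the shut drawer's tongue. Origin at its middle in x, on the rail, axes as the case's. The tongue is level with it when both have the same x in the case's frame; the tongue passes beside it freely
- gift_box: white gift box with gold band, 100 x 100 x 30, lying loose on the glass top of the tasting case, 50 mm or more behind its front face; origin: centre of underside
- dark_box: loose dark brown gift box with gold band, 130 x 90 x 50, on the counter; origin: centre of underside
- heart_box: loose white heart-shaped box, about 110 across, 35 high; origin: underside, near the middle
- jar: loose brown jar with steel cap, 84 diameter, 120 high; origin: centre of underside
- card_stand: small loose price card in a black foot, 50 x 80 x 64 high, on the counter in front of the robot; origin: centre of underside
- dish: loose white dish, 80 diameter, about 40 high with three pralines on it, on the counter behind the scanner; origin: centre of underside

How it is judged:
By the outcome, as a careful person would: the job done as asked, in the order asked, and still so for the second after the job is handed in, while the arm keeps its last pose, push and grip.
It also fails if it takes over 43 s, if anything falls off the work surface, if the arm or the gripper's body presses on something with over 40 N, if the wrist force passes 120 N, or if a joint passes its speed limit or range.

## Working session

There is one attempt and no reset: what is moved stays moved. The work goes in short steps, Python scripts to look and compute and a shell command to move; the robot and the scene stay as the last step left them, time stands still between calls to the robot, and variables do not carry over. Pictures are saved under pics/ and viewed, at most 10 in all, crops included, and the job is handed in when it is done.

```bash
mkdir -p pics; ls
cat > h.py <<'E'
import numpy as np, cv2
from cell import get_obs, cams, ticket, finder
def ray(cam,uv,c=None):
    c=c or cams.calibration(cam)
    d=np.array([(uv[0]-c["cx"])/c["fx"],(uv[1]-c["cy"])/c["fy"]]); s=d.copy()
    for _ in range(20): s=d/(1+c["k1"]*(s@s))
    E=np.array(c["extrinsics"]); R,t=E[:3,:3],E[:3,3]
    return -R.T@t, R.T@np.r_[s,1]
def on_z(cam,uv,z,c=None):
    o,d=ray(cam,uv,c); return o+d*(z-o[2])/d[2]
def proj(cam,P,c=None):
    c=c or cams.calibration(cam); E=np.array(c["extrinsics"]); p=E[:3,:3]@P+E[:3,3]; s=p[:2]/p[2]; s=s*(1+c["k1"]*(s@s))
    return np.array([c["fx"]*s[0]+c["cx"],c["fy"]*s[1]+c["cy"]])
E
cat > a.py <<'E'
from h import *
Z=dict(scanner=0,squeeze=.065,trigger_tip=.065,case=0,pull_bar=.07,drawer_tongue=.046,marker=.03,drawer=.015,card_stand=0,jar=0,heart_box=0,dark_box=0,dish=0,gift_box=.106)
for cam in ["scene","top"]:
    im=cams.read_camera(cam); cv2.imwrite(f"pics/{cam}0.png",im[:,:,::-1])
    c=cams.calibration(cam); print(cam,ray(cam,(320,200))[0].round(3))
    for n,z in Z.items():
        r=finder.tip_of(n,cam)
        for q in r[:2]: print(n,round(q["p"],2),np.round(q["xy"],1),on_z(cam,q["xy"],z)[:2].round(4))
print(get_obs())
E
python3 a.py
```

```text
pics
scene [1.176 0.605 1.028]
scanner 0.78 [363.3 236.5] [0.5428 0.1852]
squeeze 0.85 [350.4 213.2] [0.5432 0.1171]
trigger_tip 0.42 [362.5 219.4] [0.5328 0.1628]
case 0.67 [286.  171.2] [ 0.5332 -0.2376]
case 0.2 [240.5 191.7] [ 0.7313 -0.268 ]
pull_bar 0.49 [277.6 166.7] [ 0.5848 -0.2199]
drawer_tongue 0.5 [288.4 170.8] [ 0.5539 -0.1954]
marker 0.41 [314.8 181.3] [ 0.5066 -0.0984]
card_stand 0.79 [349.5 180.9] [ 0.3849 -0.0303]
jar 0.29 [276.9 166.3] [ 0.5422 -0.2838]
heart_box 0.86 [472.5 281.8] [0.4187 0.536 ]
dark_box 0.7 [264. 125.] [ 0.4154 -0.5324]
dish 0.69 [316.  257.1] [0.7187 0.1361]
dish 0.18 [278.7 167.1] [ 0.5398 -0.2754]
gift_box 0.88 [237.4 190.5] [ 0.7817 -0.1896]
top [0.457 0.028 1.581]
scanner 0.62 [280.7 217.9] [0.5477 0.181 ]
squeeze 0.69 [294.1 220.2] [0.5346 0.127 ]
trigger_tip 0.47 [286.3 223.4] [0.5238 0.155 ]
case 0.73 [393.4 222.1] [ 0.5224 -0.2386]
case 0.28 [394.  206.8] [ 0.5795 -0.243 ]
pull_bar 0.72 [394.  206.4] [ 0.5755 -0.231 ]
pull_bar 0.55 [277.1 218.5] [0.5418 0.1871]
drawer_tongue 0.82 [358.7 199.2] [ 0.6066 -0.1077]
marker 0.45 [358.6 226.4] 
[... 466 characters left out ...]
1.5, 'qpos': array([-72.30145835,  18.39253341,  -4.01633511,  83.10735078,
         1.29448736,  78.54330222,  -3.26193244]), 'joint_velocities': array([ 0.07710889, -0.08869289, -0.10280769,  0.03366353, -0.03818684,
        0.04863909, -0.06386363]), 'effort': array([ 1.38179862e-04, -4.91090226e+01, -4.03028699e-01, -3.12767136e+01,
       -6.36176951e-02,  3.35305289e-02,  1.79771001e-05]), 'tool_pos': array([0.18887946, 0.62195821, 0.2412814 ]), 'tool_rot': array([1.79998078e+02, 2.27173979e-03, 1.63108439e+02]), 'force': array([-0.13323612, -0.44689873, -0.22810638]), 'wrist_torque': array([ 0.05182641,  0.02687627, -0.00037498]), 'grasp_force': 0.0, 'grip_width': 0.08750228731052154}
```

Run:
```python
import cv2
t=cv2.imread('pics/top0.png')
cv2.imwrite('pics/t1.png',cv2.resize(t[130:290,250:450],None,fx=3.75,fy=3.75,interpolation=cv2.INTER_CUBIC))
s=cv2.imread('pics/scene0.png')
cv2.imwrite('pics/s1.png',cv2.resize(s[110:270,210:410],None,fx=3.75,fy=3.75,interpolation=cv2.INTER_CUBIC))
```

```text
(no output)
```

View pics/t1.png

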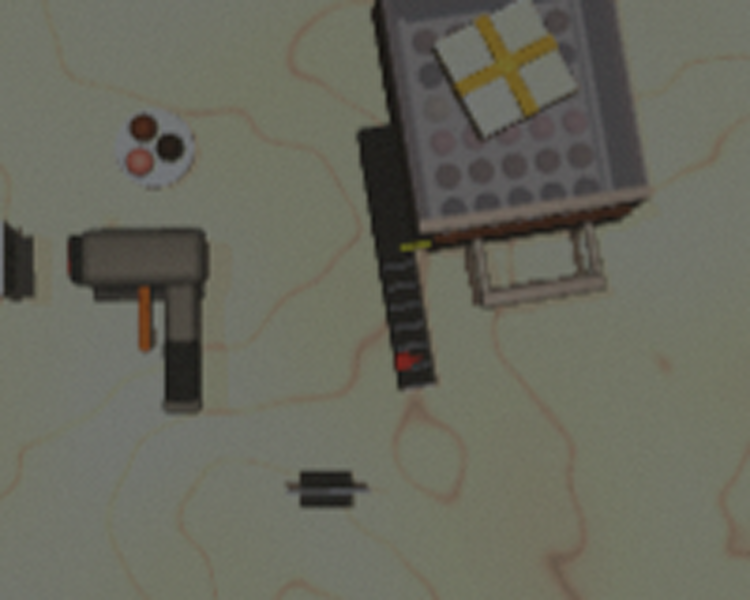

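View pics/s1.png

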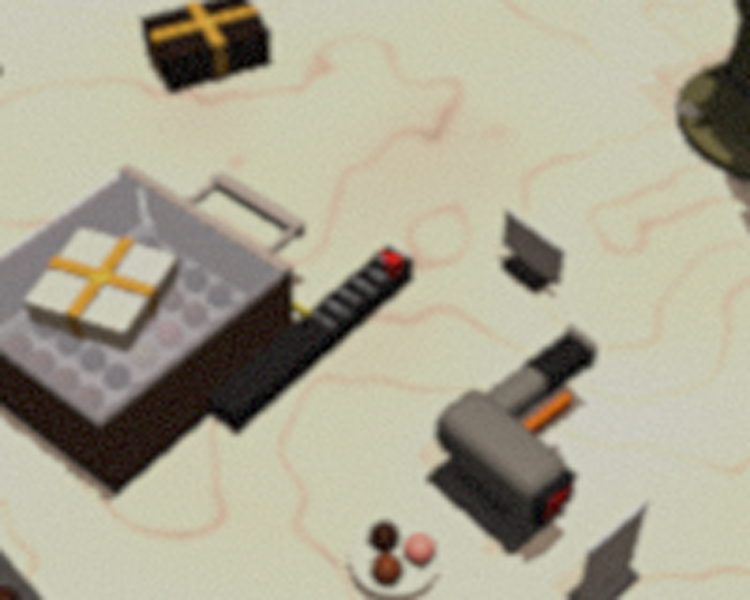

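```bash
cat > fit.py <<'E'
from h import *
from scipy.optimize import least_squares
def fit(obs,x0):
    # obs: (cam, calib, uv, local xyz)
    def f(p):
        c,s=np.cos(p[2]),np.sin(p[2]); r=[]
        for cam,C,uv,l in obs:
            P=np.array([p[0]+c*l[0]-s*l[1],p[1]+s*l[0]+c*l[1],l[2]])
            r.append(proj(cam,P,C)-uv)
        return np.concatenate(r)
    s=least_squares(f,x0,loss="soft_l1"); return s.x,s.fun.reshape(-1,2)
def loc(p,l):
    c,s=np.cos(p[2]),np.sin(p[2]); return np.array([p[0]+c*l[0]-s*l[1],p[1]+s*l[0]+c*l[1]])
E
cat > b.py <<'E'
from fit import *
T=lambda x,y:("top",cams.calibration("top"),np.array([250+x/3.75-.37,130+y/3.75-.37]))
S=lambda x,y:("scene",cams.calibration("scene"),np.array([210+x/3.75-.37,110+y/3.75-.37]))
sc=[T(165,411)+((-.072,-.05,.08),),T(201,411)+((-.072,-.082,.08),),T(146,350)+((-.016,-.036,.075),),
    T(207,258)+((.075,-.09,.065),),T(138,231)+((.1025,-.03,.065),),T(70,258)+((.075,.03,.065),),
    S(575,330)+((-.072,-.082,.08),),S(597,350)+((-.072,-.05,.08),)]
p,r=fit(sc,[.545,.183,0]); print("scanner",p[:2],np.degrees(p[2]),"squeeze",loc(p,(.006,-.059))); print(r.round(1))
ca=[T(485,306)+((.036,.06,.062),),T(607,290)+((.036,-.06,.062),),T(475,293)+((.036+.0,.06,.078),),
    T(432,380)+((-.02,.11,.03),),T(398,388)+((-.02,.145,.03),),T(360,130)+((.24,.145,.03),),
    T(415,245)+((.115,.125,.046),),T(648,193)+((.12,-.11,.106),),
    S(292,268)+((.12,.11,.106),),S(127,170)+((.12,-.11,.106),),S(303,230)+((.044,.06,.078),),S(217,178)+((.044,-.06,.078),)]
p,r=fit(ca,[.52,-.24,.13]); print("case",p[:2],np.degrees(p[2])); print(r.round(1))
print("bar",loc(p,(.052,0)))
R=np.array([[np.cos(p[2]),np.sin(p[2])],[-np.sin(p[2]),np.cos(p[2])]])
for q,z in ((T(407,361),.045),(S(392,264),.041)):
    print("marker local",R@(on_z(q[0],q[2],z)[:2]-p[:2]))
E
python3 b.py
```

```text
scanner [0.53898659 0.18192044] 0.10496331917096469 squeeze [0.54509467 0.12293153]
[[-0.8 -0.1]
 [-1.4 -0.3]
 [ 0.1  0.5]
 [-1.4 -0.6]
 [ 0.2 -0.6]
 [ 1.7  0.2]
 [-0.7 -1.5]
 [ 0.3 -1.7]]
case [ 0.52680797 -0.23623201] 8.025686397325776
[[-1.6  1.7]
 [-1.3  0.5]
 [ 1.7  4.8]
 [ 0.6 -0.1]
 [ 0.2 -0.7]
 [-1.6 -1.4]
 [-4.8 -0.3]
 [ 0.  -0.4]
 [-0.9  0.2]
 [-0.9 -0.7]
 [ 0.3 -1.9]
 [-0.3 -2. ]]
bar [ 0.57829866 -0.22897192]
marker local [0.00173609 0.13439777]
marker local [0.00403224 0.1399154 ]
```

```bash
python3 -m creep '0.022 -0.031 0 1.06 0.087;0.022 -0.031 0 1.06 0.087;0.022 -0.031 0 1.06 0.087;0.022 -0.031 0 1.06 0.087;0.022 -0.031 0 1.06 0.087;0.022 -0.031 0 1.06 0.087;0.022 -0.031 0 1.06 0.087;0.022 -0.031 0 1.06 0.087' 10; python3 -m creep '0.022 -0.031 0 1.06 0.087;0.022 -0.031 0 1.06 0.087;0.022 -0.031 0 1.06 0.087;0.022 -0.031 0 1.06 0.087;0.022 -0.031 0 1.06 0.087;0.022 -0.031 0 1.06 0.087;0.022 -0.031 0 1.06 0.087;0 0 0 0 0.087'
cat > c.py <<'E'
from h import *
import sys
print(get_obs()["tool_pos"],get_obs()["tool_rot"],get_obs()["time_s"])
c=cams.calibration("wrist"); im=cams.read_camera("wrist"); cv2.imwrite(f"pics/{sys.argv[1]}.png",im[:,:,::-1])
import pickle; pickle.dump(c,open(f"pics/{sys.argv[1]}.pkl","wb"))
Z=dict(scanner=0,squeeze=.065,trigger_tip=.065,pull_bar=.07,drawer_tongue=.046,marker=.03,case=0,drawer=.015)
for n in sys.argv[2:]:
    for q in finder.tip_of(n,"wrist")[:2]: print(n,round(q["p"],2),np.round(q["xy"],1),on_z("wrist",q["xy"],Z[n],c)[:2].round(4))
E
python3 c.py w1 scanner squeeze trigger_tip
```

```text
time_s: 2.5
tool_pos: [0.3655, 0.3729, 0.2415]
tool_rot: [180.0, 0.0, 171.6]
force: [-0.4, -0.1, 0.1]
grip_width: 0.0868
grasp_force: 0.0
time_s: 3.5
tool_pos: [0.5205, 0.1533, 0.2415]
tool_rot: [-179.9, 0.1, 178.7]
force: [-0.6, 1.0, -0.0]
grip_width: 0.0871
grasp_force: 0.0
[0.52051563 0.15327296 0.24150846] [-1.79932546e+02  6.50197233e-02  1.78654330e+02] 3.5
squeeze 0.63 [287.9 207.4] [0.5412 0.119 ]
trigger_tip 0.94 [318.6 195.7] [0.5284 0.1541]
```

View pics/w1.png

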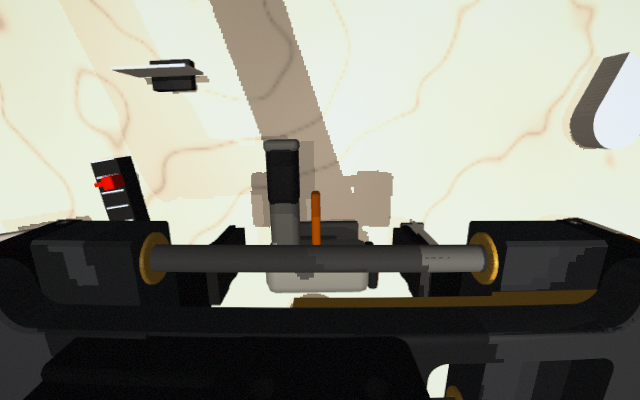

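Run:
```python
import pickle
from h import *
c=pickle.load(open("pics/w1.pkl","rb"))
for n,uv,z in [("gripL",(266,141),.08),("gripR",(299,141),.08),("grip row205 L",(269,205),.08),("R",(298,205),.08),("trigtip",(316,191),.075),("trig front",(320.5,200),.07),("marker",(112,183),.052),("mk r",(124,183),.052),("railend",(93,162),.03),("railend2",(131,156),.03)]:
    print(n,on_z("wrist",uv,z,c)[:2].round(4))
```

```text
gripL [0.4663 0.1016]
gripR [0.4671 0.1354]
grip row205 L [0.534  0.1005]
R [0.5347 0.1317]
trigtip [0.5208 0.1514]
trig front [0.5322 0.1561]
marker [ 0.5105 -0.0896]
mk r [ 0.5109 -0.0748]
railend [ 0.4871 -0.1255]
railend2 [ 0.4813 -0.075 ]
```

```bash
python3 -m creep '0.012 -0.015 -0.02 0.7 0.087;0.0115 -0.0143 -0.02 0.7 0.087;0 0 -0.02 0 0.087;0 0 -0.02 0 0.087;0 0 0 0 0.087;0 0 0 0 0.087'; python3 c.py w2 squeeze trigger_tip
```

```text
time_s: 4.45
tool_pos: [0.5426, 0.1286, 0.1621]
tool_rot: [180.0, 0.1, -179.5]
force: [-0.3, 0.0, -0.2]
grip_width: 0.087
grasp_force: 0.0
[0.54257023 0.12856207 0.16211698] [ 1.79964031e+02  5.65664731e-02 -1.79515516e+02] 4.45
squeeze 0.89 [307.2 208.2] [0.5432 0.1201]
trigger_tip 0.83 [346.8 194.5] [0.5309 0.1534]
```

View pics/w2.png

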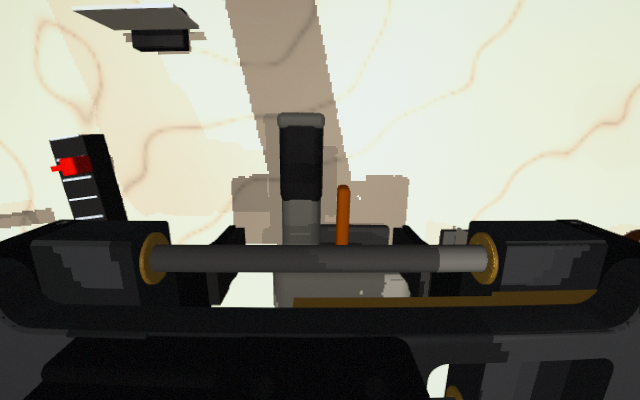

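Run:
```python
import pickle
from h import *
c=pickle.load(open("pics/w2.pkl","rb"))
for n,uv,z in [("gripL",(278,114),.08),("gripR",(324,114),.08),("grip row195 L",(281,193),.08),("R",(322,193),.08),("trigtip",(343,185),.075),("trig front",(349.5,195),.07),("marker",(75,166),.052)]:
    print(n,on_z("wrist",uv,z,c)[:2].round(4))
```

```text
gripL [0.4668 0.0989]
gripR [0.4665 0.133 ]
grip row195 L [0.5268 0.1   ]
R [0.5265 0.1323]
trigtip [0.5209 0.1491]
trig front [0.5302 0.1551]
marker [ 0.5098 -0.0882]
```

```bash
python3 -m creep '0.0015 -0.0055 -0.017 -0.4 0.087;0 0 -0.02 0 0.087;0 0 -0.02 0 0.087;0 0 -0.02 0 0.087;0 0 -0.02 0 0.087;0 0 0 0 0.087;0 0 0 0 0.087'; python3 -m creep '0 0 0 0 0.06;0 0 0 0 0.06;0 0 0 0 0.06' 20
```

```text
time_s: 5.48
tool_pos: [0.5442, 0.1218, 0.0645]
tool_rot: [-180.0, 0.0, 180.0]
force: [-0.0, 0.2, 0.6]
grip_width: 0.087
grasp_force: 0.0
time_s: 5.85
tool_pos: [0.5441, 0.1223, 0.0647]
tool_rot: [180.0, 0.0, -180.0]
force: [0.1, 0.0, 0.4]
grip_width: 0.0655
grasp_force: 0.0
```

```bash
python3 -m creep '0 0 0 0 0.04;0 0 0 0 0.04;0 0 0 0 0.04;0 0 0 0 0.04;0 0 0 0 0.04;0 0 0 0 0.04' 20; python3 c.py w3 trigger_tip
```

```text
time_s: 6.6
tool_pos: [0.5434, 0.122, 0.0644]
tool_rot: [-180.0, -0.1, -180.0]
force: [-4.7, -0.5, 6.3]
grip_width: 0.0471
grasp_force: 21.3
[0.54343632 0.12200245 0.0644068 ] [-1.79982868e+02 -5.79327790e-02 -1.79956009e+02] 6.6
trigger_tip 0.59 [355.4 228.2] [0.5277 0.142 ]
```

View pics/w3.png

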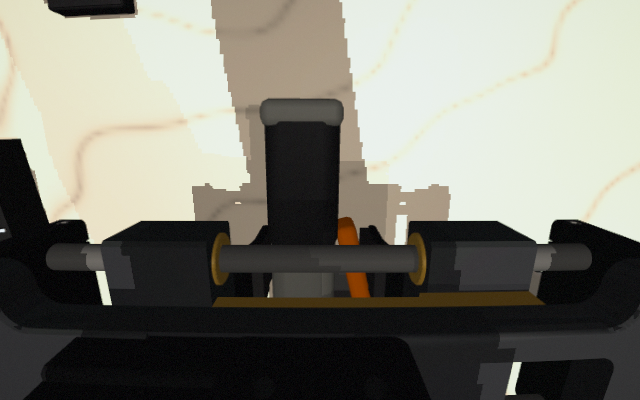

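```bash
python3 -m creep '0 0 0 0 0.04;0 0 0 0 0.04;0 0 0 0 0.04;0 0 0 0 0.04' 32
```

```text
time_s: 7.2
tool_pos: [0.5434, 0.1219, 0.0644]
tool_rot: [-180.0, -0.1, -179.9]
force: [-4.5, -0.2, 5.1]
grip_width: 0.0471
grasp_force: 33.3
```

```bash
python3 -m creep '0 0 0 0 0.087;0 0 0 0 0.087;0 0 0 0 0.087;0 0 0 0 0.087;0 0 0 0 0.087;0 0 0 0 0.087' 20; python3 -m creep '0 0 0.02 0 0.087;0 0 0.03 0 0.087;0 0 0.03 0 0.087;0 0 0.03 0 0.087;0 0 0.03 0 0.087;0 0 0 0 0.087'; python3 c.py w4 trigger_tip squeeze
```

```text
time_s: 7.95
tool_pos: [0.5439, 0.1219, 0.0642]
tool_rot: [-180.0, 0.0, 180.0]
force: [0.8, 0.1, -0.1]
grip_width: 0.0867
grasp_force: 0.0
time_s: 8.7
tool_pos: [0.5455, 0.1224, 0.2069]
tool_rot: [179.9, 0.3, 180.0]
force: [0.2, -0.0, 0.1]
grip_width: 0.0871
grasp_force: 0.0
[0.54552356 0.12239973 0.20688008] [179.89086881   0.28422765 179.99680744] 8.7
trigger_tip 0.81 [348. 181.] [0.5311 0.1528]
squeeze 0.77 [315.2 194.1] [0.5444 0.1204]
```

View pics/w4.png

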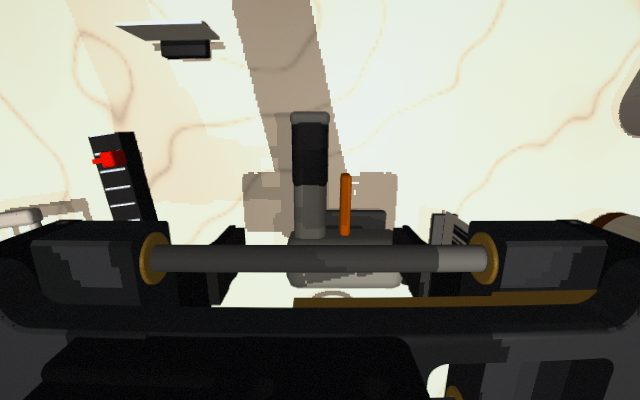

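```bash
python3 -m creep '0.003 -0.029 0.01 -6.8 0.06;0.003 -0.029 0.01 -6.8 0.06;0.003 -0.029 0.01 -6.8 0.06;0.003 -0.029 0 -6.8 0.06;0.003 -0.029 0 -6.8 0.06;0.003 -0.029 0 -6.8 0.06;0.003 -0.029 0 -6.8 0.06;0.003 -0.029 0 -6.8 0.06'; python3 -m creep '0.003 -0.029 0 -6.8 0.06;0.003 -0.029 0 -6.8 0.06;0.003 -0.029 0 -6.8 0.05;0 -0.029 0 -6.8 0.05;0 0 0 0 0.05;0 0 0 0 0.05'; python3 c.py w5 pull_bar drawer_tongue marker
```

```text
time_s: 9.85
tool_pos: [0.5672, -0.1106, 0.2327]
tool_rot: [-179.9, -0.1, 125.4]
force: [0.0, -0.6, -0.9]
grip_width: 0.0605
grasp_force: 0.0
time_s: 10.6
tool_pos: [0.5767, -0.2247, 0.2331]
tool_rot: [-179.9, -0.1, 98.5]
force: [0.5, 0.9, 0.2]
grip_width: 0.05
grasp_force: 0.0
[ 0.57667259 -0.22468162  0.23310145] [-1.79913718e+02 -7.59642248e-02  9.85072062e+01] 10.6
pull_bar 0.83 [314.5 195.4] [ 0.5731 -0.2282]
drawer_tongue 0.79 [373.1  80.9] [ 0.617  -0.1008]
marker 0.54 [276.  69.] [ 0.5108 -0.1017]
```

View pics/w5.png

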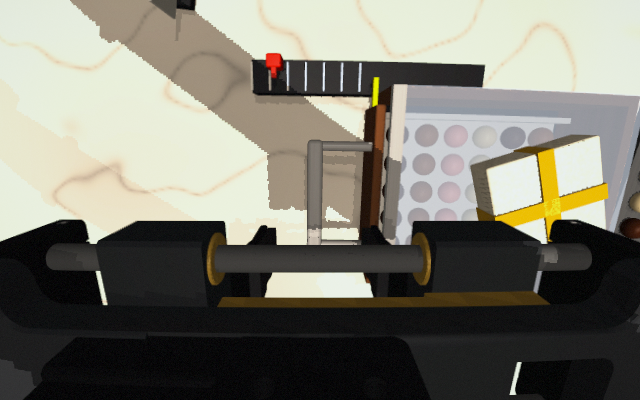

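```bash
cat > d.py <<'E'
import pickle,sys
from fit import *
im=cv2.imread(f"pics/{sys.argv[1]}.png"); c=pickle.load(open(f"pics/{sys.argv[1]}.pkl","rb"))
h=cv2.cvtColor(im,cv2.COLOR_BGR2HSV).astype(int)
red=(((h[...,0]<6)|(h[...,0]>174))&(h[...,1]>200)&(h[...,2]>90)); red[220:]=0
yel=((h[...,0]>27)&(h[...,0]<33)&(h[...,1]>180)&(h[...,2]>90)); yel[150:]=0
a=np.radians(8.0); ex=np.array([np.cos(a),np.sin(a)])
for n,m in (("red",red),("yel",yel)):
    k,l,st,_=cv2.connectedComponentsWithStats(m.astype(np.uint8)); i=1+st[1:,4].argmax(); print(n,st[i]); 
    ys,xs=np.where(l==i)
    for y in range(ys.min(),ys.max()+1,3): print(y,xs[ys==y].min(),xs[ys==y].max())
E
python3 d.py w5
python3 - <<'E'
import pickle
from fit import *
c=pickle.load(open("pics/w5.pkl","rb"))
for n,uv,z in [("rail out near",(253,60),.03),("rail out far",(484,66),.03),("barL145",(308,148),.078),("barL235",(308,235),.078),("barR",(321.5,235),.078),("barR",(321.5,155),.078)]:
    print(n,on_z("wrist",uv,z,c)[:2].round(4))
E
```

```text
red [266  54  16  24 265]
54 266 279
57 267 280
60 266 281
63 266 281
66 267 280
69 270 276
72 271 276
75 272 276
yel [372  77   7  30 171]
77 374 378
80 373 378
83 373 378
86 373 378
89 373 378
92 373 378
95 373 378
98 372 377
101 372 377
104 372 376
rail out near [ 0.4846 -0.096 ]
rail out far [ 0.7395 -0.0622]
barL145 [ 0.5594 -0.179 ]
barL235 [ 0.5724 -0.2709]
barR [ 0.5869 -0.2687]
barR [ 0.5739 -0.1839]
```

```bash
python3 - <<'E'
import pickle
from fit import *
c=pickle.load(open("pics/w5.pkl","rb"))
a=np.radians(7.9); ex=np.array([np.cos(a),np.sin(a)])
t=on_z("wrist",(375.5,88),.05,c)[:2]
for uv,z in (((273.5,60),.052),((273.8,72),.041),((273.8,72),.05)):
    m=on_z("wrist",uv,z,c)[:2]; print(m,t,(t-m)@ex, (t-m)@[-ex[1],ex[0]])
print(-ray("wrist",(320,200),c)[0])
E
python3 -m creep '-0.0013 -0.002 -0.02 -0.5 0.05;-0.0013 -0.002 -0.04 0 0.05;0 0 -0.04 0 0.05;0 0 -0.03 0 0.05;0 0 -0.02 0 0.05;0 0 -0.013 0 0.05;0 0 0 0 0.05;0 0 0 0 0.05' 30
```

```text
[ 0.51079028 -0.09704777] [ 0.62022839 -0.10804974] 0.1068873239108883 -0.025939222230770203
[ 0.5106323  -0.10689776] [ 0.62022839 -0.10804974] 0.10839763311837895 -0.016204430038688725
[ 0.51214963 -0.10829536] [ 0.62022839 -0.10804974] 0.10708679577544303 -0.014611549752459005
[-0.56721178  0.1590125  -0.37659972]
time_s: 11.8
tool_pos: [0.575, -0.2302, 0.0723]
tool_rot: [179.9, 0.0, 97.9]
force: [1.1, 0.3, 0.5]
grip_width: 0.0499
grasp_force: 0.0
```

Close on the bar and test the view at depth.

```bash
python3 -m creep '0 0 -0.002 0 0.0;0 0 0 0 0.0;0 0 0 0 0.0;0 0 0 0 0.0;0 0 0 0 0.0;0 0 0 0 0.0' 40; python3 c.py w6 drawer_tongue marker; python3 d.py w6|grep -E "red|yel"
```

```text
time_s: 12.55
tool_pos: [0.5728, -0.2301, 0.0692]
tool_rot: [-179.9, -0.1, 97.9]
force: [-4.9, 1.3, 4.8]
grip_width: 0.0155
grasp_force: 40.0
[ 0.57279571 -0.23010391  0.06922146] [-1.79851514e+02 -5.45106947e-02  9.78678978e+01] 12.55
drawer_tongue 0.94 [438.1  22.1] [ 0.6179 -0.1015]
marker 0.67 [239.2   7.7] [ 0.5104 -0.104 ]
red [224   0  12  13 134]
yel [435  10  15  62 608]
```

```bash
python3 -m creep '-0.006 -0.0008 0 0 0;-0.0119 -0.00165 0 0 0;-0.0139 -0.00192 0 0 0;-0.0139 -0.00192 0 0 0;-0.0139 -0.00192 0 0 0;-0.0139 -0.00192 0 0 0;-0.0119 -0.00165 0 0 0;-0.008 -0.0011 0 0 0' 40;  python3 -m creep '-0.006 -0.0008 0 0 0;0 0 0 0 0;0 0 0 0 0;0 0 0 0 0' ; python3 c.py w7 drawer_tongue marker; python3 d.py w7
```

```text
time_s: 13.7
tool_pos: [0.4829, -0.2421, 0.0692]
tool_rot: [179.7, 0.1, 97.9]
force: [9.1, -0.0, -8.6]
grip_width: 0.0152
grasp_force: 40.1
time_s: 14.2
tool_pos: [0.4772, -0.2429, 0.0693]
tool_rot: [179.7, 0.1, 98.0]
force: [7.6, -0.5, -7.6]
grip_width: 0.0157
grasp_force: 40.1
[ 0.47724144 -0.24289632  0.06925247] [1.79714850e+02 9.46358967e-02 9.79635895e+01] 14.2
drawer_tongue 0.76 [438.7  25.4] [ 0.5231 -0.1157]
marker 0.57 [406.2   8.1] [ 0.5081 -0.104 ]
red [417   0  12  14 151]
0 418 428
3 418 428
6 418 427
9 417 427
12 417 427
yel [435  10  15  62 628]
10 440 449
13 439 449
16 439 449
19 439 449
22 439 448
25 439 448
28 439 448
31 438 447
34 438 447
37 438 447
40 437 447
43 437 446
46 437 446
49 437 446
52 436 446
55 436 446
58 436 445
61 436 445
64 436 444
67 436 444
70 435 440
```

View pics/w7.png

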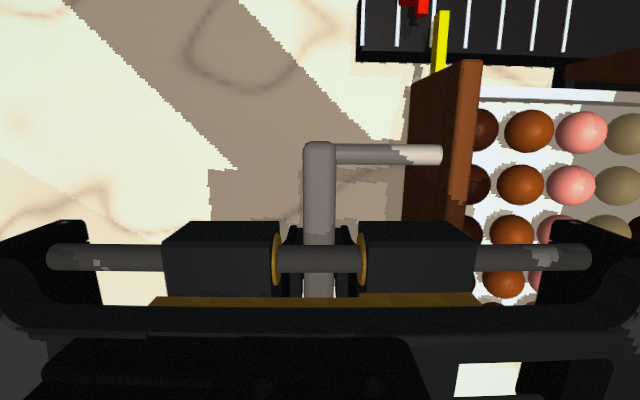

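```bash
python3 -m creep '-0.0052 -0.0007 0 0 0;-0.0052 -0.0007 0 0 0;0 0 0 0 0;0 0 0 0 0;0 0 0 0 0' 40; python3 c.py w8; python3 d.py w8
python3 - <<'E'
import cv2
t=cv2.imread('pics/w8.png')
from h import cams
s=cams.read_camera("scene")[:,:,::-1]; u=cams.read_camera("top")[:,:,::-1]
f=lambda i,x,y:cv2.resize(i[y:y+40,x:x+60],(390,260),interpolation=cv2.INTER_CUBIC)
a=cv2.hconcat([f(s,285,160),f(u,330,205)]); b=cv2.resize(t[0:110,350:520],(780,330))[:330]
cv2.imwrite('pics/v8.png',cv2.vconcat([a,b]))
E
```

```text
time_s: 14.98
tool_pos: [0.467, -0.2442, 0.0692]
tool_rot: [179.7, 0.1, 98.0]
force: [7.4, -0.7, -8.9]
grip_width: 0.0154
grasp_force: 40.1
[ 0.46702687 -0.24421668  0.06923993] [1.79699946e+02 9.99460279e-02 9.79720762e+01] 14.975
red [437   0  13  15 153]
0 439 449
3 438 448
6 438 448
9 438 448
12 438 447
yel [435  14  14  58 555]
14 448 448
17 439 448
20 439 448
23 439 448
26 439 447
29 438 447
32 438 447
35 438 447
38 437 447
41 437 446
44 437 446
47 437 446
50 436 446
53 436 446
56 436 446
59 436 445
62 436 445
65 436 444
68 435 444
71 435 437
```

View pics/v8.png

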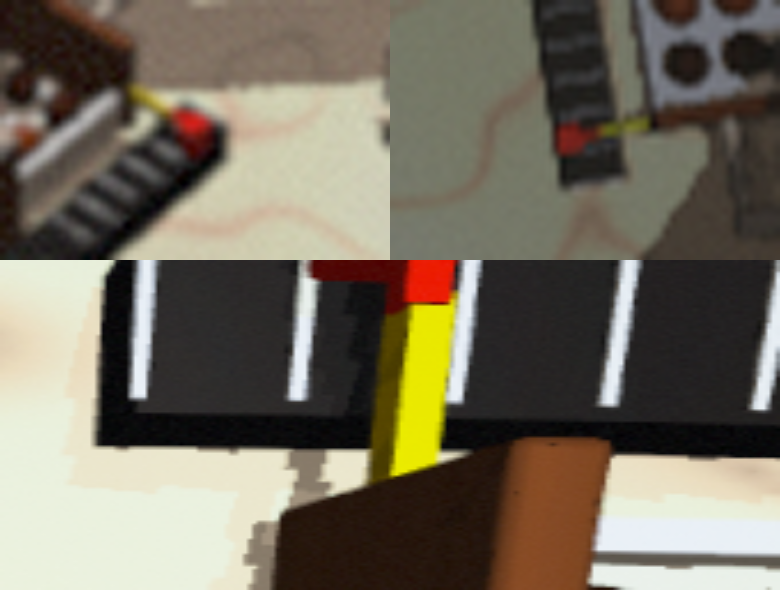

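```bash
python3 -m creep '-0.0005 -0.0001 0 0 0;0 0 0 0 0;0 0 0 0 0;0 0 0 0 0;0 0 0 0 0;0 0 0 0 0' 40; python3 c.py w9; python3 d.py w9|head -18
```

```text
time_s: 15.88
tool_pos: [0.4667, -0.2443, 0.0692]
tool_rot: [179.7, 0.1, 98.0]
force: [8.3, -0.2, -9.3]
grip_width: 0.0154
grasp_force: 40.1
[ 0.466708   -0.24429154  0.06924579] [1.79679388e+02 1.04994532e-01 9.79693288e+01] 15.875
red [438   0  12  15 152]
0 439 449
3 439 449
6 439 448
9 438 448
12 438 447
yel [435  15  15  57 560]
15 440 449
18 439 448
21 439 448
24 439 448
27 439 447
30 438 447
33 438 447
36 438 447
39 437 447
42 437 446
45 437 446
```

Tongue and marker are level to within about half a millimetre and the hold is steady, so I'm handing the job in.

```bash
python3 -c "
from cell import ticket
print(ticket.sign_off())"
```

```text
the job is handed in; nothing more can be done
None
```

I squeezed the scanner trigger fully in and let it spring back, then pulled the drawer until its tongue was level with the red marker (within about 0.5 mm). I handed the job in at about 16 s with the bar still gripped at 40 N.

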